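# Push the empty sauce tub through the scrap bin's spring flap

### The arm

A 7-joint arm with a two-finger parallel gripper is mounted at the origin on the work surface. World frame = base frame: x ahead of the robot, y to its left, z up, the work surface at z = 0. Lengths are in m, angles in rad, forces in N, time in s.
With the tool pointing down it reaches from about 0.425 to 1.025 m from the base axis. Payload 9.4 kg.
Tool frame: the origin (TCP) lies midway between the tips of the shut fingers; the grasp point (between the pads) lies 19 mm behind it; x points along the fingers, z is the direction in which the jaws open and shut, and the axes are right-handed (so a half turn about x gives the same grasp; the last joint's range is limited). The gripper opens to 93 mm and grips with 3 to 60 N. Pads are 15 mm wide; open, the fingers measure 128 mm over their backs; the gripper's body (75 mm by 188 mm) begins 65 mm behind the grasp point.
Start: joints at [-1.399, 0.599, -0.003, 1.599, 0.002, 0.943, -0.08], TCP at [0.179, 0.703, 0.219] pointing down, gripper open.
Joint ranges: [-2.57, 2.57], [-0.35, 1.97], [-1.29, 1.29], [0.11, 2.56], [-1.05, 4.19], [0.11, 1.86], [-2.63, 2.63]. Speed limits (rad/s): [2.22, 2.22, 3.01, 3.01, 3.14, 3.14, 3.14].

### API

Orientations are given as a rotation vector (axis times angle).
In Python, from station import * gives the robot as it stands.
- The arm moves only by the tool servo_tool, never from a script. Its arguments are lists of equal length, an entry for each row: "rot": the turn, a rotation vector about the tool's x, y, z in rad, a list of three; "linear": the shift along the tool's x, y, z in m, a list of three; "fingers": the gripper command: -1 is shut, 1 is fully open, values between are in proportion. In form: {"rot": [[wx, wy, wz], ...], "linear": [[dx, dy, dz], ...], "fingers": [fingers, ...]}. A call has 1 to 10 rows; each row shifts and turns the commanded pose from where the row before left it, along the tool's axes as they then stand; what a row does not reach is not made up. A row lasts 1/8 s, in which the tool goes at most 62.5 mm and 10.7 degrees, less where a joint would pass 70% of its speed; a pose out of reach is approached as far as the arm can. A call is refused whole if a number of a shift passes 0.0625 or a number of a turn 0.188, either way. A call with a gripper value outside its range is refused whole. The fingers move at their own pace and stop on an object; "newtons" is the grip in N (left out, the last holds). Time passes only in rows, so rows that do not move let the fingers close. It gives the time, the measured TCP pose, the force and the opening at its end, in the units of the state.
- sense(): the state, without advancing time (a new reading comes with each control period).
- camera(name): name is "scene" or "side" or "wrist"; returns a dict with "image" (420x560x3 uint8, blue, green, red), "depth" (420x560 float32, m along the optical axis (not along the pixel's ray), 0 where there is no reading), "K" (3x3 intrinsics, pixels), "k1" (the pictures are not rectified: a ray, as slopes to the right and down, at radius r is drawn at 1 + k1 r^2 times it, then the intrinsics apply), "pose" (4x4, takes a point from camera to world coordinates); the wrist camera has in their place "T_tool_cam" (4x4, takes a point from camera to tool coordinates, whose origin is the TCP and whose axes are the tool frame's). Camera axes: x right, y down, z forward; pixel columns grow to the right and rows downward; lengths in m; the calibration is good to about 2 mm. A picture is of the moment at which its call begins: read the wrist's pose just before it.
- hand_in(): hands the job in, once; it reports no verdict.
The state is a dict: "clock": time; "qpos": joint angles; "joint_vel": joint speeds; "joint_efforts": joint torques, N m; "tool_pos": TCP position; "ee_rot": TCP orientation; "contact_force": force on the tool from outside, world axes, zero at the start; "moment": the same for the moment, N m; "grip_width": finger opening in m.
Only numpy, scipy, OpenCV 4.12 (cv2) and the standard library are available. Lean on these libraries where they do the work, as an engineer would, in place of code of your own. Each camera call takes 0.05 s, during which the arm holds its last target.

### The job

Bin the empty rectangular sauce tub that stands in the lane on top of the scrap bin: push the bin's spring flap open with one fingertip on its raised press bar and, while the flap stays open, push the tub along the lane with the other finger until it drops through the opening. Do not lift or carry the tub, do not push it onto the shut flap, and leave the other things alone. Then let the flap close over it.

Things in the scene. Friction and masses are not known exactly. Their poses are not given: they have to be found in the camera images.
- bin: Scrap bin, fixed: aluminium box 320 (x) by 250 (y) by 165 high, with a flat deck on top. Origin on the table under it; its outline spans x -160 to 160, y -130 to 120 in its own frame, z up; +x is the way the tub travels, away from the robot, y to the left of that. Beside the lane on the left runs the press bar. All offsets below are mm in this frame, deck at z = 165.
- lane_end (a point): Middle of the lane's far end, on the deck (x 10, y -10, z 165), axes as the bin. The lane runs from x -160 to here along y = -10, between two rims 6 high with 60 clear between them. Here it ends at the opening (x 10 to 146, y -58 to 38) which the flap closes level with the deck; the bin is 160 deep below.
- flap_hinge (a point): On the flap's hinge line, which runs along x on the left (this point x 0, y 105, z 190: 25 above the deck). The flap is an L-shaped steel sheet, level with the deck when shut: its wide part fills the opening, its narrow leg (y 39 to 81) runs back from it to x -153 on the left of the lane. The press bar stands on the leg.
- press_bar (a point): On the press bar's top face, centre of its width (x -40, y 58, z 210 when shut); turns with the flap. The bar is a flat-topped box section along the lane: x -153 to 75, y 41 to 75, top 45 above the deck. A fingertip pressing straight down on the line y = 55 (65 from the lane's centre) to about 10 above the deck opens the flap about 0.7 rad, and can slide along x while it holds the bar down.
- flap (a joint): Angle of the spring flap, rad: 0 shut, growing as its lane side sinks into the bin, stop at 0.85. Released, it springs shut within half a second. It takes about 4 N on the press bar to start and 6 N to hold at 0.7 rad. At 0.6 or more the tub drops freely through once it is pushed right past the lane's end.
- tub_center (a point): Centre (20 above its underside) of the tub to bin: closed rectangular white plastic tub with a black lid, 64 long (its x, along the lane), 50 wide, 40 high, 55 to 110 g, smooth. It stands upright between the lane's rims, its centre 45 to 100 before the lane's end.
- round_tub: Bystander: round white tub with a lid, 56 across, 38 high, on the deck to the right of the lane. Origin at its underside.
- shaker: Bystander: steel shaker, 51 across, 83 high, on the deck's far right corner. Origin at its underside.
- bottle_a: Bystander on the table: white squeeze bottle, 60 across, 190 high. Origin at its underside.
- bottle_b: Bystander on the table: mustard-coloured squeeze bottle, 60 across, 190 high. Origin at its underside.
- roll_bread: Bystander on the table: long bread roll 174 by 64, 64 high. Origin at its underside.
- steel_cup: Bystander on the table: open steel cup, 80 across, 60 high. Origin at its underside.
- scraper: Bystander on the table: a spatula lying flat. Origin at its underside.
Not all that is in view belongs to the job. What is shaped like the part that bears tub_center but pink or turquoise is not meant.

How it is judged:
On the way, in this order (a step that is already met when the one before it is completed fails the run):
1. the fingers hold the flap open (more than 0.4 rad) and push on the tub at the same time, while it still stands in the lane (value of joint flap above 0.4 rad and contact force between the fingers and bin above 1 N and contact force between the fingers and tub above 0.03 N and x of tub_center in the frame of bin below 0.008 m and z of tub_center in the frame of bin above 0.17 m), for 0.05 s.
2. the tub has dropped into the bin (z of tub_center in the frame of bin below 0.1 m and x of tub_center in the frame of bin between -0.16 and 0.16 m and y of tub_center in the frame of bin between -0.13 and 0.12 m), for 0.1 s.
At the end, for the whole second after the job is handed in: The tub lies at rest inside the bin (its centre within the bin's walls and less than 100 mm above the table, speed below 0.03 m/s) and the flap is shut (below 0.06 rad) (all of step 2 and value of joint flap below 0.06 rad and linear speed of tub below 0.03 m/s); the robot touches nothing.
It fails at once if the tub is lifted (its centre more than 20 mm above where it stands on the deck) (z of tub_center in the frame of bin above 0.205 m).
It fails at once if the tub is pushed onto the shut flap (its centre more than 12 mm past the lane's end, still at deck height, with the flap less than 0.2 rad open) (x of tub_center in the frame of bin above 0.022 m and z of tub_center in the frame of bin above 0.165 m and value of joint flap below 0.2 rad).
It fails at once if the tub is pushed off the bin (its centre leaves the bin's outline) (x of tub_center in the frame of bin below -0.17 m or x of tub_center in the frame of bin above 0.17 m or y of tub_center in the frame of bin below -0.14 m or y of tub_center in the frame of bin above 0.13 m).
It fails at once if another thing is moved by more than 30 mm (distance of any of round_tub, shaker, bottle_a, bottle_b, roll_bread, steel_cup, scraper from where it was at the start of the episode above 0.03 m).
It also fails if it takes over 35 s, if anything falls off the work surface, if the arm or the gripper's body presses on something with over 40 N, if the wrist force passes 120 N, or if a joint passes its speed limit or range.

## Working session

There is one attempt and no reset: what is moved stays moved. The work goes in short steps, Python scripts to look and compute and a tool call to move; the robot and the scene stay as the last step left them, time stands still between calls to the robot, and variables do not carry over. Pictures are saved under pics/ and viewed, and the job is handed in when it is done.

Besides the shell and the picture viewer there is one more tool, called after "Call:" in YAML: its name, and indented under it one key for each argument. servo_tool: Moves the arm, as the interface text tells. Its arguments: {"type":"object","properties":{"rot":{"type":"array","items":{"type":"array","items":{"type":"number"}}},"linear":{"type":"array","items":{"type":"array","items":{"type":"number"}}},"fingers":{"type":"array","items":{"type":"number"}},"newtons":{"type":"number"}},"required":["rot","linear","fingers"]}

```bash
ls; mkdir -p pics; python3 - <<'E'
from station import *
import cv2,pickle
s=sense();print(s)
d={}
for n in("scene","side","wrist"):
    c=camera(n);cv2.imwrite(f"pics/{n}0.png",c["image"]);d[n]=c
    print(n,c["K"].tolist(),c["k1"],c.get("pose",c.get("T_tool_cam")).tolist() if hasattr(c.get("pose",c.get("T_tool_cam")),'tolist') else c.get("pose"))
pickle.dump(d,open("c0.pkl","wb"))
E
```

```text
pics
{'clock': 0.0, 'qpos': array([-1.39869411,  0.60013166, -0.00252591,  1.60010467,  0.00177931,
        0.94290816, -0.07979724]), 'joint_vel': array([-0.0007901 ,  0.00132089, -0.00177238, -0.00023398,  0.00171319,
       -0.00021416, -0.0004857 ]), 'joint_efforts': array([ 7.34799814e-04, -7.65070939e+01,  1.49747014e+00, -2.52346927e+01,
       -5.23881067e-02,  1.72625243e-02,  1.84889955e-04]), 'tool_pos': array([0.17843038, 0.7022051 , 0.2177645 ]), 'ee_rot': array([-1.02506098,  1.31782986,  1.02330173]), 'contact_force': array([ 0.24944437, -0.36791351, -0.5342518 ]), 'moment': array([ 0.03028158, -0.04119009,  0.01241779]), 'grip_width': 0.09276618423184085}
scene [[464.34050880894057, 0.0, 282.32489563011654], [0.0, 464.34050880894057, 207.8902684676244], [0.0, 0.0, 1.0]] 0.02905183796206709 [[0.4107718418677442, 0.6323785110983744, -0.6567830026953987, 1.5502104681160134], [0.9117044313313395, -0.27870210532731615, 0.30186117070090396, -0.4544665186507238], [0.007843712091845947, -0.7227880430576619, -0.6910252679848224, 1.1904729798796816], [0.0, 0.0, 0.0, 1.0]]
side [[444.663045470677, 0.0, 283.2527085621949], [0.0, 444.663045470677, 211.93997600423546], [0.0, 0.0, 1.0]] -0.02273948169335505 [[0.795646064443016, -0.35741861458682045, 0.48908002830127656, -0.036271803870983825], [-0.6057581410994635, -0.4666531014652952, 0.6444314993733183, -0.7798339966798722], [-0.002101101630593869, -0.8090035950721471, -0.5877999392074477, 0.8507541381156554], [0.0, 0.0, 0.0, 1.0]]
wrist [[319.0918140389399, 0.0, 279.8372412749779], [0.0, 319.0918140389399, 207.14223863961348], [0.0, 0.0, 1.0]] -0.03243129099335801 [[-0.0006594088375749183, -0.24306181260506016, 0.9700105774851759, -0.16604776269283494], [0.0004194206501460374, -0.9700107702796837, -0.24306157579454885, 0.06712287779085195], [0.9999996946331036, 0.00024656551590358376, 0.0007415788179336321, 0.00038283549034801023], [0.0, 0.0, 0.0, 1.0]]
```

View pics/scene0.png

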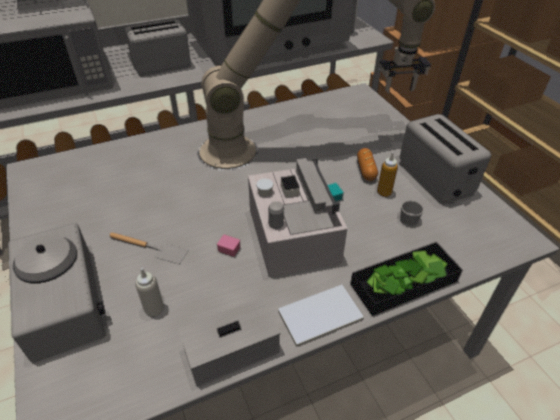

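View pics/side0.png

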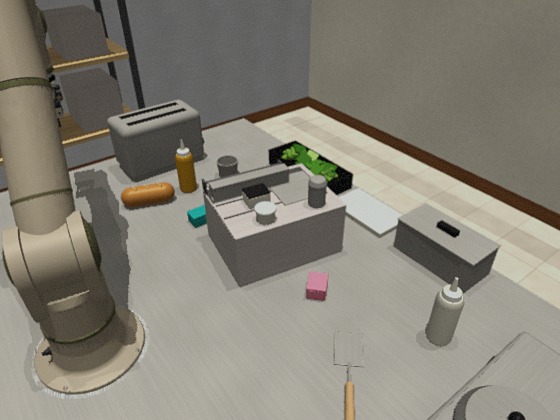

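View pics/wrist0.png

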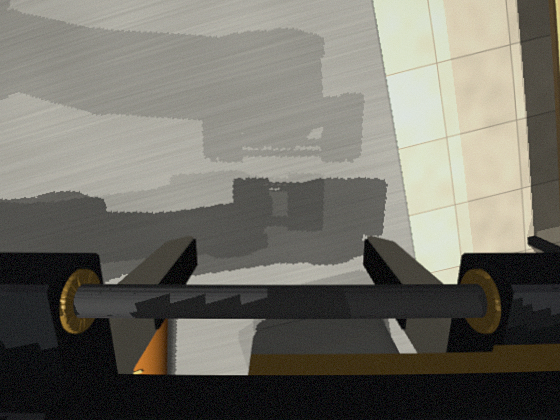

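```bash
cat > h.py <<'E'
import numpy as np,cv2
def und(c,uv):
    K=c["K"];uv=np.atleast_2d(np.float64(uv))
    d=np.array([c["k1"],0,0,0,0.])
    return cv2.undistortPoints(uv.reshape(-1,1,2),K,d).reshape(-1,2)
def plane(c,uv,z,T=None):
    T=c["pose"] if T is None else T
    r=np.c_[und(c,uv),np.ones(len(np.atleast_2d(uv)))]@T[:3,:3].T
    return T[:3,3]+r*((z-T[2,3])/r[:,2])[:,None]
def cloud(c,T=None):
    T=c["pose"] if T is None else T
    h,w=c["depth"].shape;v,u=np.mgrid[:h,:w]
    n=und(c,np.c_[u.ravel(),v.ravel()]);z=c["depth"].ravel()[:,None]
    P=np.c_[n*z,z]@T[:3,:3].T+T[:3,3];P[z[:,0]==0]=np.nan
    return P.reshape(h,w,3)
E
python3 - <<'E'
from h import *;import pickle
d=pickle.load(open("c0.pkl","rb"))
for n,(x,y,w,h,b) in {"scene":(235,150,120,125,None),"side":(190,145,160,135,None)}.items():
    c=d[n];cv2.imwrite(f"pics/{n}z.png",cv2.resize(c["image"][y:y+h,x:x+w],None,fx=5 if n=="side" else 4.8,fy=4.4 if n=='side' else 4.8,interpolation=cv2.INTER_CUBIC))
    P=cloud(c);
    m=(abs(P[...,2]-.165)<.006)&(P[...,0]>.3)&(P[...,0]<1.1)&(abs(P[...,1])<.4)
    mm=np.zeros(m.shape,bool);mm[y:y+h,x:x+w]=True;m&=mm
    Q=P[m];print(n,m.sum(),Q[:,2].mean(),cv2.minAreaRect(np.float32(Q[:,:2])))
    print(Q.min(0),Q.max(0))
E
```

```text
scene 3105 0.16387445280395596 ((0.5559396147727966, 0.044729478657245636), (0.25232937932014465, 0.3289572298526764), 80.4162826538086)
[ 0.37442323 -0.10465545  0.15901729] [0.73714561 0.15343676 0.1709209 ]
side 3734 0.16630129582296907 ((0.5550699830055237, 0.047338150441646576), (0.25648048520088196, 0.3235814571380615), 79.80094146728516)
[ 0.37474772 -0.10523324  0.1590287 ] [0.73308796 0.19611982 0.17097331]
```

View pics/scenez.png

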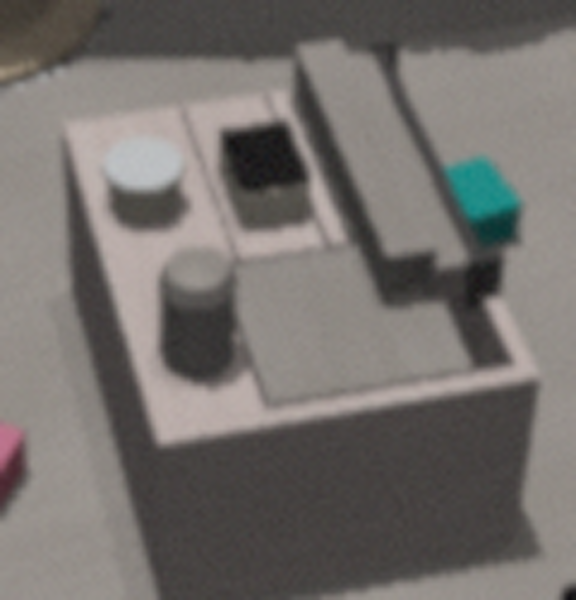

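View pics/sidez.png

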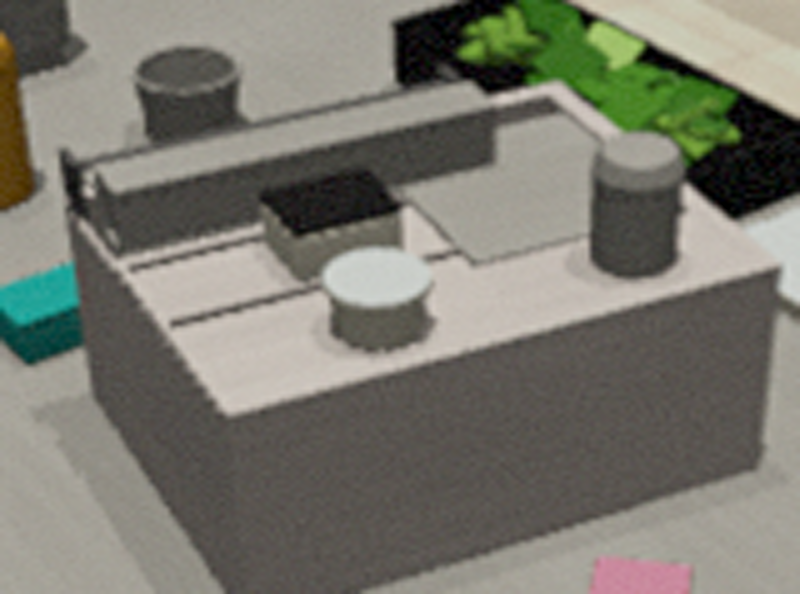

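```bash
cat > m.py <<'E'
from h import *;import pickle
d=pickle.load(open("c0.pkl","rb"))
S=lambda p:(np.array(p)+.5)/4.8-.5+[235,150]
D=lambda p:(np.array(p)+.5)/[5,4.4]-.5+[190,145]
sc,sd=d["scene"],d["side"]
W=np.r_[plane(sc,S([(66,122),(160,443),(535,375)]),.165),plane(sd,D([(228,413),(778,268),(560,85),(70,212)]),.165)][:,:2]
B=np.array([(-160,-130),(160,-130),(160,120),(-160,-130),(160,-130),(160,120),(-160,120)])/1000.
bm,wm=B.mean(0),W.mean(0);b=B-bm;w=W-wm
th=np.arctan2((b[:,0]*w[:,1]-b[:,1]*w[:,0]).sum(),(b*w).sum())
R=np.array([[np.cos(th),-np.sin(th)],[np.sin(th),np.cos(th)]]);t=wm-R@bm
print("yaw",th,"t",t);print(((B@R.T+t-W)*1000).round(1))
print("edge lens",np.linalg.norm(W[1]-W[0]),np.linalg.norm(W[4]-W[3]))
for L in(plane(sc,S([(222,128),(290,122),(306,182),(235,190)]),.205),plane(sd,D([(262,200),(365,170),(402,205),(292,235)]),.205)):
    q=(L[:,:2]-t)@R;print((q*1000).round(1),(q.mean(0)*1000).round(1))
for n,p in(("round",plane(sc,S([(144,160)]),.203)),("round2",plane(sd,D([(378,278)]),.203))):print(n,(p[:,:2]-t)@R)
for n,c in(("scene",sc),("side",sd)):
    P=cloud(c);q=(P[...,:2]-t)@R
    g=(abs(P[...,2]-.205)<.006)&(q[...,0]>-.15)&(q[...,0]<0)&(abs(q[...,1]+.01)<.035)
    Q=q[g];print(n,g.sum(),P[g][:,2].mean(),np.percentile(Q,[2,50,98],axis=0).round(4).tolist())
    g=(abs(P[...,2]-.21)<.006)&(q[...,0]>-.17)&(q[...,0]<.1)&(abs(q[...,1]-.058)<.03)
    Q=q[g];print(" bar",g.sum(),P[g][:,2].mean(),np.percentile(Q,[2,50,98],axis=0).round(4).tolist())
E
python3 m.py
```

```text
yaw -0.1736421403658304 t [0.55404065 0.04814841]
[[-4.8 -5.9]
 [-2.3 -2. ]
 [-2.   2.7]
 [-1.4 -8. ]
 [ 5.5 -2. ]
 [ 0.7  0.8]
 [ 4.4 14.3]]
edge lens 0.3181862370454829 0.3142860288211121
[[-76.7 -28.1]
 [-71.7  19.1]
 [ -8.5  12.8]
 [-12.  -35.5]] [-42.2  -7.9]
[[-83.2  10.8]
 [-20.4  16.1]
 [-19.7 -28.5]
 [-84.2 -31. ]] [-51.9  -8.1]
round [[-0.05876021 -0.08722997]]
round2 [[-0.06229759 -0.08826131]]
scene 196 0.2036136375974233 [[-0.0783, -0.0295], [-0.0444, -0.0056], [-0.0139, 0.0175]]
 bar 490 0.2084053854221547 [[-0.1452, 0.0434], [-0.025, 0.06], [0.077, 0.0781]]
side 298 0.20581987571618018 [[-0.0811, -0.0304], [-0.0517, -0.0106], [-0.0195, 0.0198]]
 bar 711 0.21079095914737067 [[-0.1495, 0.0433], [-0.0457, 0.0568], [0.07, 0.0799]]
```

```bash
sed -i 's/^bm,wm/W=W[:6];B=B[:6]\nbm,wm/' m.py; sed -i 's/^print("edge/np.savez("bin.npz",th=th,t=t)\nprint("edge/' m.py; python3 m.py
```

```text
yaw -0.1896984113714895 t [0.55566355 0.05124458]
[[-4.8  0.1]
 [-3.2 -1. ]
 [ 1.   2.9]
 [-1.4 -2. ]
 [ 4.6 -1. ]
 [ 3.7  1. ]]
edge lens 0.3181862370454829 0.3142860288211121
[[-77.2 -32.7]
 [-73.   14.6]
 [ -9.7   9.3]
 [-12.5 -39. ]] [-43.1 -11.9]
[[-84.4   6.1]
 [-21.6  12.4]
 [-20.3 -32.1]
 [-84.7 -35.7]] [-52.7 -12.3]
round [[-0.05836208 -0.0915088 ]]
round2 [[-0.06188245 -0.09259681]]
scene 196 0.2036136375974233 [[-0.079, -0.0336], [-0.0455, -0.0098], [-0.0149, 0.0138]]
 bar 490 0.2084053854221547 [[-0.147, 0.0398], [-0.0271, 0.0563], [0.0751, 0.074]]
side 298 0.20581987571618018 [[-0.082, -0.0344], [-0.0525, -0.0149], [-0.0201, 0.0154]]
 bar 711 0.21079095914737067 [[-0.1517, 0.0395], [-0.0478, 0.0524], [0.0678, 0.076]]
```

```bash
cat > go.py <<'E'
import sys
from station import *;from h import *
from scipy.spatial.transform import Rotation as Ro
z=np.load("bin.npz");th=float(z["th"]);t=z["t"]
Rb=Ro.from_euler('z',th).as_matrix()
s=sense();R=Ro.from_rotvec(s["ee_rot"]).as_matrix();p=s["tool_pos"]
q=Rb.T@(p-np.r_[t,0])
print("clock",s["clock"],"p",p.round(4),"bin",(q*1000).round(1),"F",s["contact_force"].round(2),"w",s["grip_width"])
print("R in bin\n",(Rb.T@R).round(3))
if len(sys.argv)>1:
    g=np.array(list(map(float,sys.argv[1:4])))/1000
    # target: x down, tool z along +/- bin y
    sg=np.sign((Rb.T@R)[1,2]);zz=np.array([0,sg,0.]);xx=np.array([0,0,-1.])
    Rt=Rb@np.c_[xx,np.cross(zz,xx),zz]
    w=Ro.from_matrix(R.T@Rt).as_rotvec()
    print("world delta",(Rb@(g-q)).round(4),"in tool now",(R.T@Rb@(g-q)).round(4),"in target tool",(Rt.T@Rb@(g-q)).round(4),"rot(tool)",w.round(4))
E
python3 go.py -115 22.5 320
```

```text
clock 0.15 p [0.1785 0.7023 0.218 ] bin [-493.2  568.3  218. ] F [ 0.7   0.35 -1.03] w 0.09257071825377372
R in bin
 [[ 0.    -0.998  0.059]
 [-0.001  0.059  0.998]
 [-1.    -0.    -0.001]]
world delta [ 0.2685 -0.6073  0.102 ] in tool now [-0.1014 -0.4098 -0.5226] in target tool [-0.102  -0.3782 -0.5458] rot(tool) [-0.059  -0.0012  0.0001]
```

Call:
servo_tool:
  rot:
    - [-0.059, 0, 0]
    - [0, 0, 0]
    - [0, 0, 0]
    - [0, 0, 0]
    - [0, 0, 0]
    - [0, 0, 0]
    - [0, 0, 0]
    - [0, 0, 0]
    - [0, 0, 0]
    - [0, 0, 0]
  linear:
    - [-0.03, -0.01, -0.01]
    - [-0.03, -0.02, -0.03]
    - [-0.03, -0.03, -0.035]
    - [-0.012, -0.03, -0.04]
    - [0, -0.03, -0.04]
    - [0, -0.03, -0.04]
    - [0, -0.03, -0.04]
    - [0, -0.03, -0.04]
    - [0, -0.03, -0.04]
    - [0, -0.03, -0.04]
  fingers: [0.02, 0.02, 0.02, 0.02, 0.02, 0.02, 0.02, 0.02, 0.02, 0.02]
  newtons: 40

```text
clock: 1.4
tool_pos: [0.3765, 0.301, 0.3206]
ee_rot: [-1.068, 1.293, 1.068]
contact_force: [0.8, -0.1, -0.2]
grip_width: 0.0473
```

```bash
python3 go.py -115 22.5 320
```

```text
clock 1.4 p [0.3765 0.301  0.3206] bin [-223.1  211.5  320.6] F [ 0.82 -0.1  -0.2 ] w 0.04726481649835183
R in bin
 [[ 0. -1.  0.]
 [ 0.  0.  1.]
 [-1. -0.  0.]]
world delta [ 0.0705 -0.206  -0.0006] in tool now [ 0.0006 -0.1081 -0.189 ] in target tool [ 0.0006 -0.1081 -0.189 ] rot(tool) [-0.0001  0.0001  0.0001]
```

Call:
servo_tool:
  rot:
    - [0, 0, 0]
    - [0, 0, 0]
    - [0, 0, 0]
    - [0, 0, 0]
    - [0, 0, 0]
    - [0, 0, 0]
    - [0, 0, 0]
  linear:
    - [0, -0.02, -0.038]
    - [0, -0.02, -0.038]
    - [0, -0.02, -0.038]
    - [0, -0.02, -0.038]
    - [0, -0.028, -0.037]
    - [0, 0, 0]
    - [0, 0, 0]
  fingers: [0.02, 0.02, 0.02, 0.02, 0.02, 0.02, 0.02]

```text
clock: 2.28
tool_pos: [0.4461, 0.0971, 0.3205]
ee_rot: [-1.068, 1.293, 1.068]
contact_force: [0.0, 0.9, 0.5]
grip_width: 0.0474
```

```bash
python3 go.py -115 22.5 320; python3 - <<'E'
from station import *
import cv2,pickle
d={};d["s"]=sense()
for n in("wrist","scene","side"):
    c=camera(n);cv2.imwrite(f"pics/{n}1.png",c["image"]);d[n]=c
pickle.dump(d,open("c1.pkl","wb"))
E
```

```text
clock 2.275 p [0.4461 0.0971 0.3205] bin [-116.2   24.4  320.5] F [0.04 0.9  0.51] w 0.047386332856854056
R in bin
 [[-0. -1.  0.]
 [ 0.  0.  1.]
 [-1.  0.  0.]]
world delta [ 0.0009 -0.0021 -0.0005] in tool now [ 0.0005 -0.0012 -0.0019] in target tool [ 0.0005 -0.0012 -0.0019] rot(tool) [-0.0002  0.0001 -0.0004]
```

View pics/wrist1.png

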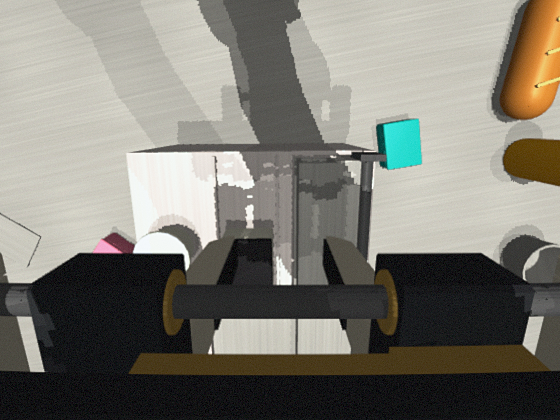

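```bash
python3 - <<'E'
import cv2;im=cv2.imread("pics/wrist1.png")[130:340,110:400]
cv2.imwrite("pics/wz.png",cv2.resize(im,None,fx=2.7,fy=2.7,interpolation=cv2.INTER_CUBIC))
E
cat > w.py <<'E'
from h import *;import pickle
from scipy.spatial.transform import Rotation as Ro
d=pickle.load(open("c1.pkl","rb"));s=d["s"];c=d["wrist"]
z=np.load("bin.npz");th=float(z["th"]);t=z["t"];Rb=Ro.from_euler('z',th).as_matrix()
T=np.eye(4);T[:3,:3]=Ro.from_rotvec(s["ee_rot"]).as_matrix();T[:3,3]=s["tool_pos"];T=T@c["T_tool_cam"]
def q(uv,zz):return ((plane(c,uv,zz,T)-np.r_[t,0])@Rb*1000).round(1)
print("near edge",q([(128,153),(160,152),(300,152)],.165))
print("lane rims z171",q([(214,160),(214,225),(297,160),(297,340)],.171))
print("lid rear",q([(235,240),(272,239)],.205))
E
python3 w.py
```

```text
near edge [[-158.9 -127.5  165. ]
 [-159.7  -94.9  165. ]
 [-159.5   45.1  165. ]]
lane rims z171 [[-152.2  -39.8  171. ]
 [ -85.3  -43.1  171. ]
 [-152.1   41.9  171. ]
 [  52.5   44.7  171. ]]
lid rear [[-81.2 -16.9 205. ]
 [-82.2  17.7 205. ]]
```

View pics/wz.png

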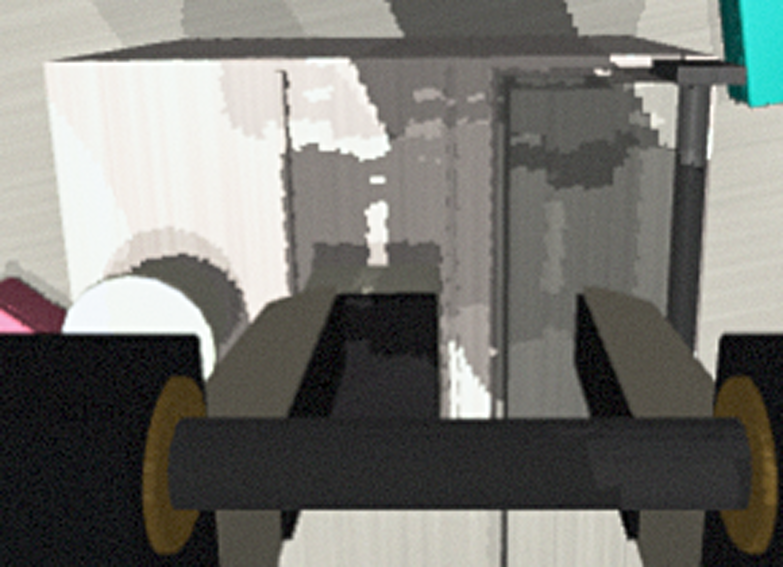

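View pics/scene1.png

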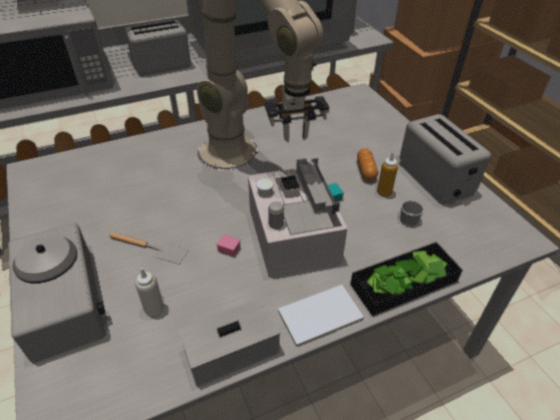

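Call:
servo_tool:
  rot:
    - [0, 0, 0]
    - [0, 0, 0]
    - [0, 0, 0]
    - [0, 0, 0]
    - [0, 0, 0]
    - [0, 0, 0]
    - [0, 0, 0]
    - [0, 0, 0]
    - [0, 0, 0]
  linear:
    - [0.03, 0, 0]
    - [0.04, 0, 0]
    - [0.03, 0, 0]
    - [0.01, 0, 0]
    - [0.01, 0, 0]
    - [0.01, 0, 0]
    - [0.01, 0, 0]
    - [0.005, 0, 0]
    - [0, 0, 0]
  fingers: [0.02, 0.02, 0.02, 0.02, 0.02, 0.02, 0.02, 0.02, 0.02]

```text
clock: 3.55
tool_pos: [0.4459, 0.0968, 0.1761]
ee_rot: [-1.068, 1.294, 1.069]
contact_force: [-4.0, -1.2, 5.5]
grip_width: 0.0476
```

```bash
python3 go.py -95 24 175; python3 - <<'E'
from station import *
import cv2
for n,(x,y,w,h) in (("scene",(235,120,120,155)),("side",(180,100,180,180))):
    c=camera(n);cv2.imwrite(f"pics/{n}2.png",cv2.resize(c["image"][y:y+h,x:x+w],None,fx=3.3,fy=3.3,interpolation=cv2.INTER_CUBIC))
E
```

```text
clock 3.55 p [0.4459 0.0968 0.1761] bin [-116.4   24.   176.1] F [-4.02 -1.17  5.51] w 0.04761350664683577
R in bin
 [[-0.001 -1.    -0.   ]
 [-0.    -0.     1.   ]
 [-1.     0.001 -0.   ]]
world delta [ 0.021  -0.004  -0.0011] in tool now [ 0.001  -0.0214 -0.    ] in target tool [ 0.0011 -0.0214  0.    ] rot(tool) [ 0.0004 -0.0003 -0.0009]
```

View pics/scene2.png

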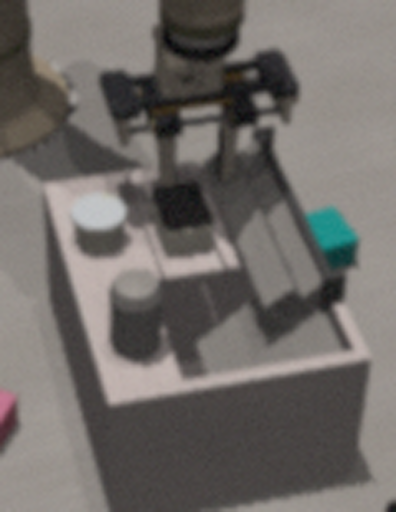

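View pics/side2.png

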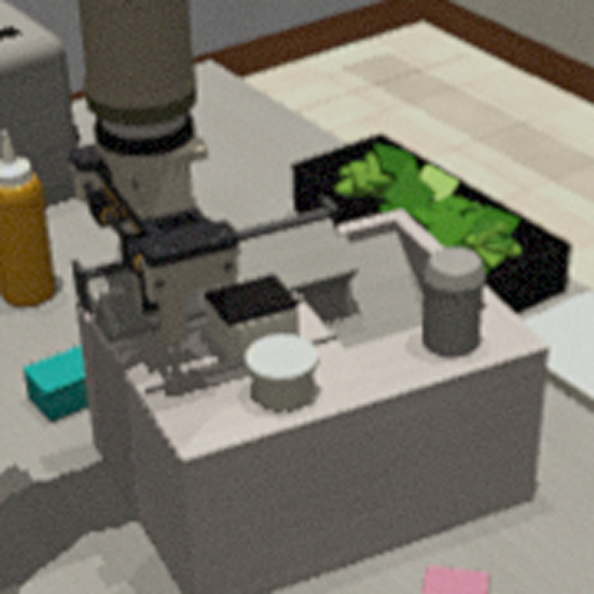

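Call:
servo_tool:
  rot:
    - [0, 0, 0]
    - [0, 0, 0]
    - [0, 0, 0]
    - [0, 0, 0]
    - [0, 0, 0]
    - [0, 0, 0]
  linear:
    - [0, -0.008, 0]
    - [0, -0.01, 0]
    - [0, -0.008, 0]
    - [0, -0.008, 0]
    - [0, -0.008, 0]
    - [0, -0.008, 0]
  fingers: [0.02, 0.02, 0.02, 0.02, 0.02, 0.02]

```text
clock: 4.4
tool_pos: [0.4942, 0.087, 0.1762]
ee_rot: [-1.068, 1.295, 1.07]
contact_force: [-6.8, -1.2, 5.1]
grip_width: 0.0477
```

```bash
cat > look.py <<'E'
import sys
from station import *
import cv2,numpy as np
o=[]
for n,(x,y,w,h) in (("scene",(235,120,120,150)),("side",(180,100,120,150))):
    c=camera(n);o.append(cv2.resize(c["image"][y:y+h,x:x+w],None,fx=3.3,fy=3.3,interpolation=cv2.INTER_CUBIC))
cv2.imwrite(f"pics/look{sys.argv[1]}.png",np.hstack(o))
E
python3 go.py 10 24 175;python3 look.py 3
```

```text
clock 4.4 p [0.4942 0.087  0.1762] bin [-67.2  23.5 176.2] F [-6.79 -1.16  5.12] w 0.04768818145581795
R in bin
 [[-0.003 -1.    -0.001]
 [-0.001 -0.001  1.   ]
 [-1.     0.003 -0.001]]
world delta [ 0.0759 -0.0141 -0.0012] in tool now [ 0.001  -0.0772  0.0004] in target tool [ 0.0012 -0.0772  0.0005] rot(tool) [ 0.0006 -0.0009 -0.0026]
```

View pics/look3.png

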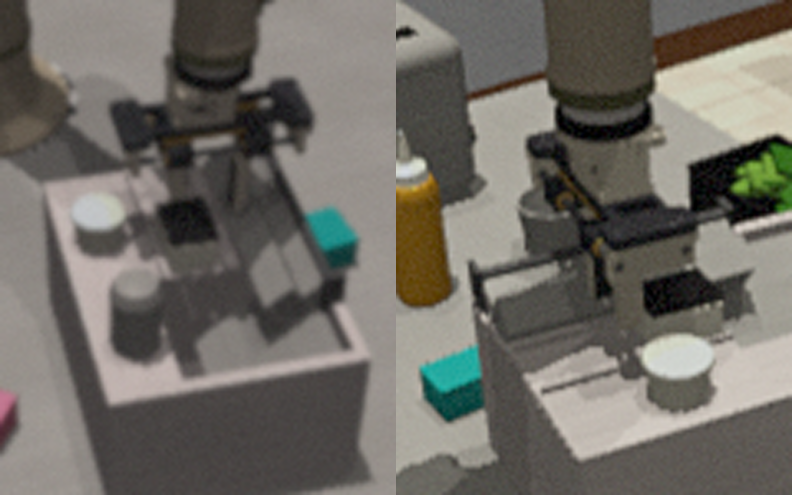

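Call:
servo_tool:
  rot:
    - [0, 0, 0]
    - [0, 0, 0]
    - [0, 0, 0]
    - [0, 0, 0]
    - [0, 0, 0]
    - [0, 0, 0]
    - [0, 0, 0]
    - [0, 0, 0]
    - [0, 0, 0]
    - [0, 0, 0]
  linear:
    - [0, -0.008, 0]
    - [0, -0.008, 0]
    - [0, -0.008, 0]
    - [0, -0.008, 0]
    - [0, -0.008, 0]
    - [0, -0.008, 0]
    - [0, -0.008, 0]
    - [0, -0.008, 0]
    - [0, -0.008, 0]
    - [0, -0.008, 0]
  fingers: [0.02, 0.02, 0.02, 0.02, 0.02, 0.02, 0.02, 0.02, 0.02, 0.02]

```text
clock: 5.75
tool_pos: [0.5734, 0.0719, 0.1761]
ee_rot: [-1.068, 1.295, 1.069]
contact_force: [-5.4, -2.6, 5.0]
grip_width: 0.0475
```

```bash
python3 go.py 20 24 175;python3 look.py 4
```

```text
clock 5.75 p [0.5734 0.0719 0.1761] bin [ 13.6  23.6 176.1] F [-5.45 -2.58  5.02] w 0.047518021019632935
R in bin
 [[-0.002 -1.    -0.   ]
 [-0.001 -0.     1.   ]
 [-1.     0.002 -0.001]]
world delta [ 0.0064 -0.0008 -0.0011] in tool now [ 0.0011 -0.0064  0.0004] in target tool [ 0.0011 -0.0064  0.0004] rot(tool) [ 0.0003 -0.0007 -0.0016]
```

View pics/look4.png

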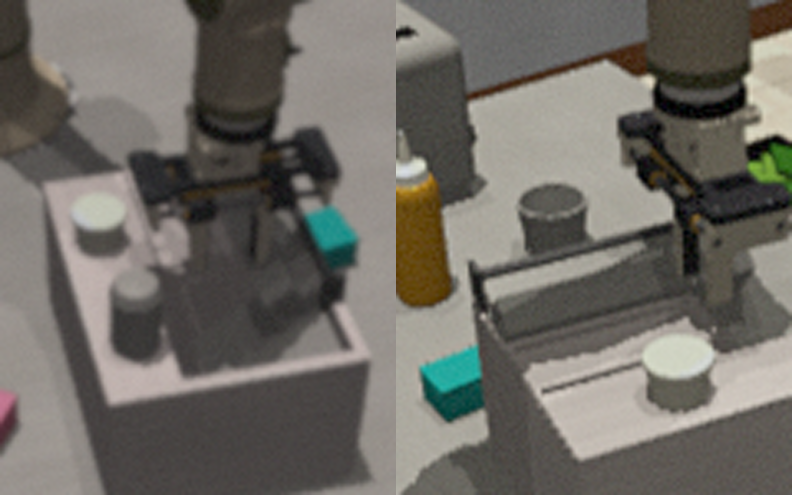

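Call:
servo_tool:
  rot:
    - [0, 0, 0]
    - [0, 0, 0]
    - [0, 0, 0]
    - [0, 0, 0]
  linear:
    - [0, -0.008, 0]
    - [0, -0.008, 0]
    - [0, 0, 0]
    - [0, 0, 0]
  fingers: [0.02, 0.02, 0.02, 0.02]

```text
clock: 6.35
tool_pos: [0.5901, 0.0686, 0.1763]
ee_rot: [-1.069, 1.293, 1.067]
contact_force: [-3.8, -4.1, 4.8]
grip_width: 0.0475
```

```bash
python3 go.py 20 24 175; python3 - <<'E'
from station import *
import cv2,numpy as np
from h import *
from scipy.spatial.transform import Rotation as Ro
s=sense();c=camera("wrist");sc=camera("scene")
a=sc["image"][160:265,240:355]
a=np.clip(a.astype(float)*2,0,255).astype('uint8')
cv2.imwrite("pics/s5.png",cv2.resize(a,None,fx=5,fy=5,interpolation=cv2.INTER_CUBIC))
cv2.imwrite("pics/w5.png",c["image"])
z=np.load("bin.npz");th=float(z["th"]);t=z["t"];Rb=Ro.from_euler('z',th).as_matrix()
T=np.eye(4);T[:3,:3]=Ro.from_rotvec(s["ee_rot"]).as_matrix();T[:3,3]=s["tool_pos"]
for n,P in (("scene",cloud(sc)),("wrist",cloud(c,T@c["T_tool_cam"]))):
    q=(P-np.r_[t,0])@Rb*1000
    m=(q[...,0]>12)&(q[...,0]<144)&(q[...,1]>-56)&(q[...,1]<36)&(q[...,2]<160)
    print(n,m.sum());
    if m.any(): print(q[m].min(0),q[m].max(0),np.histogram(q[m][:,2],bins=range(0,161,20))[0])
E
```

```text
clock 6.35 p [0.5901 0.0686 0.1763] bin [ 30.5  23.5 176.3] F [-3.82 -4.13  4.85] w 0.047464125145133755
R in bin
 [[ 0.001 -1.     0.   ]
 [-0.     0.     1.   ]
 [-1.    -0.001 -0.   ]]
world delta [-0.0103  0.0025 -0.0013] in tool now [0.0013 0.0105 0.0005] in target tool [0.0013 0.0105 0.0005] rot(tool) [-0.0003 -0.0005  0.0005]
scene 511
[  13.24689336  -55.58588722 -767.05631704] [143.97457864  35.91028076 159.34713852] [  0   0   0  26 145  86   0   2]
wrist 5818
[ 25.02392707 -55.97382608   2.24043799] [142.85919482  35.99207331 111.09953994] [1218    0    0  325 2681 1594    0    0]
```

View pics/s5.png

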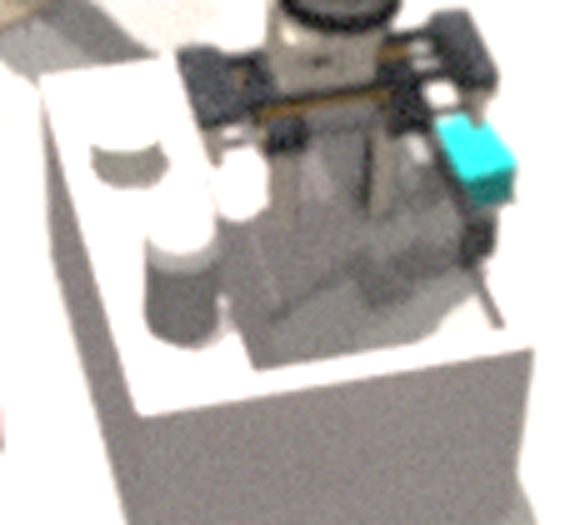

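View pics/w5.png

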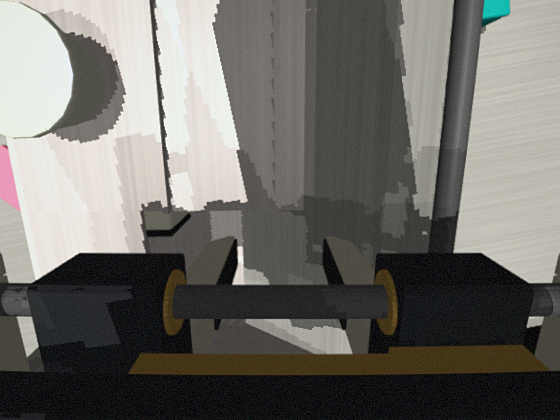

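```bash
python3 - <<'E'
from station import *
from h import *
from scipy.spatial.transform import Rotation as Ro
s=sense();c=camera("wrist")
z=np.load("bin.npz");th=float(z["th"]);t=z["t"];Rb=Ro.from_euler('z',th).as_matrix()
T=np.eye(4);T[:3,:3]=Ro.from_rotvec(s["ee_rot"]).as_matrix();T[:3,3]=s["tool_pos"]
q=(cloud(c,T@c["T_tool_cam"])-np.r_[t,0])@Rb*1000
for u,v in((155,220),(165,228),(170,234),(180,222),(185,218),(150,240),(200,225),(210,230),(165,212),(280,230),(250,340),(300,335),(215,350)):print(u,v,q[v,u].round(0),c["image"][v,u])
E
```

```text
155 220 [ 44. -88.  68.] [ 92 101 101]
165 228 [ 52. -80.  69.] [83 93 95]
170 234 [ 57. -76.  68.] [7 2 0]
180 222 [ 55. -75.  40.] [16  7 10]
185 218 [ 55. -75.  24.] [ 9 19 21]
150 240 [  87. -123.    4.] [83 85 87]
200 225 [ 69. -64.   5.] [77 78 85]
210 230 [ 75. -54.   4.] [109 112 116]
165 212 [  9. -40. 171.] [77 81 85]
280 230 [ 43.  24. 101.] [79 83 84]
250 340 [157.  -4.  84.] [65 66 67]
300 335 [131.  41. 112.] [166 176 179]
215 350 [155. -34. 100.] [70 70 72]
```

Call:
servo_tool:
  rot:
    - [0, 0, 0]
    - [0, 0, 0]
    - [0, 0, 0]
    - [0, 0, 0]
    - [0, 0, 0]
    - [0, 0, 0]
    - [0, 0, 0]
    - [0, 0, 0]
    - [0, 0, 0]
    - [0, 0, 0]
  linear:
    - [-0.01, 0, 0]
    - [-0.01, 0, 0]
    - [-0.01, 0, 0]
    - [-0.015, 0, 0]
    - [-0.025, 0, 0]
    - [-0.03, 0, 0]
    - [-0.03, 0, 0]
    - [-0.03, 0, 0]
    - [0, 0, 0]
    - [0, 0, 0]
  fingers: [0.02, 0.02, 0.02, 0.02, 0.02, 0.02, 0.02, 0.02, 0.02, 0.02]

```text
clock: 7.75
tool_pos: [0.5897, 0.0695, 0.3355]
ee_rot: [-1.069, 1.293, 1.069]
contact_force: [-0.4, -0.7, -0.4]
grip_width: 0.0471
```

```bash
python3 go.py; python3 look.py 6
```

```text
clock 7.75 p [0.5897 0.0695 0.3355] bin [ 30.   24.4 335.5] F [-0.36 -0.71 -0.39] w 0.04707336449965855
R in bin
 [[ 0. -1. -0.]
 [ 0. -0.  1.]
 [-1. -0.  0.]]
```

View pics/look6.png

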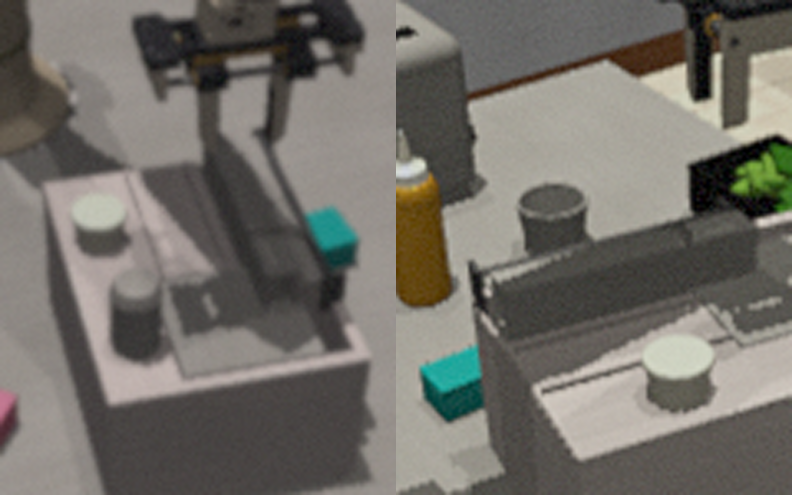

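The view after lifting shows the flap level with the deck, the bar upright, the lane empty, and the round tub and shaker where they were.

```bash
python3 -c "
from station import *
print(hand_in())"
```

```text
the job is handed in; nothing more can be done
None
```

The tub is in the bin and the flap has closed over it. I handed the job in at about 7.8 s on the robot's clock; no verdict is reported.

- **What I did:** One fingertip pressed the press bar down to about 11 mm above the deck, which opened the flap about 0.7 rad as judged from the pictures. With it held there, the other finger pushed the tub along the lane until it dropped through. I then lifted straight up.
- **Tub:** The wrist camera's depth put the tub on the bin floor, standing on end. Its top was about 69 mm above the table and its centre about 35 mm.
- **Flap and gripper:** After the lift the flap was level with the deck and the lane was empty. The gripper was about 125 mm clear of the bar, and the force reading was near zero.
- **Other things:** The round tub and shaker had not visibly moved. I did not measure the things on the table afterwards, but the arm kept clear of them.
- **What disagreed:** While the bar was held down there was an unexplained pull of 4 to 7 N back towards the robot. It was there before the tub was touched and went away on lifting. The side camera's near-left bin corner was about 15 mm off and hard to pick out, so I left it out; the wrist camera then agreed with the bin pose to within about 3 mm.

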